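# Return the gauges to their fitted nests

### The arm

A 7-joint arm with a two-finger parallel gripper is mounted at the origin on a cart in front of the work surface, level with it; the furniture and walls round the work are solid. World frame = base frame: x ahead of the robot, y to its left, z up, the work surface at z = 0. Lengths are in m, angles in rad, forces in N, time in s.
With the tool pointing down it reaches from about 0.425 to 0.825 m from the base axis. Payload 3.6 kg.
Tool frame: the origin (TCP) lies at the very end of the fingers, on their centre line; the grasp point (between the pads) lies 19 mm behind it; z points along the fingers, x is the direction in which the jaws open and shut, and the axes are right-handed (so a half turn about z gives the same grasp; the last joint's range is limited). The gripper opens to 93 mm and grips with 3 to 60 N. Pads are 15 mm wide; open, the fingers measure 128 mm over their backs; the gripper's body (75 mm by 188 mm) begins 65 mm behind the grasp point.
Start: joints at [-1.208, 0.615, -0.013, 1.423, 0.008, 1.103, -0.04], TCP at [0.246, 0.601, 0.219] pointing down, gripper open.
Joint ranges: [-3.12, 3.12], [-0.3, 2.06], [-1.34, 1.32], [0.26, 2.42], [-1.36, 4.5], [0.01, 1.98], [-2.84, 2.84]. Speed limits (rad/s): [2.79, 2.79, 3.14, 3.14, 3.14, 3.14, 3.14].

### API

Orientations are given as a 3x3 rotation matrix whose columns are the frame's x, y, z axes.
In Python, from station import state, optics, workorder gives the robot as it stands. The module is installed in compiled form; this text tells all that it offers.
- The arm moves only by the shell command python3 -m inch 'ROWS' [OPENING]. ROWS is JSON, a list of rows, each an object with "offset": the shift along the tool's x, y, z in m, a list of three; "angular": the turn, a rotation vector about the tool's x, y, z in rad, a list of three. A call has exactly 10 rows; each row is the pose to reach, as a shift and turn from the pose measured when the call began, along the tool's axes at that moment; what a row does not reach only later rows make up. A row lasts 1/12 s, in which the tool goes at most 41.7 mm and 7.16 degrees, less where a joint would pass 70% of its speed; a pose out of reach is approached as far as the arm can. A call with a gripper value outside its range is refused whole. OPENING is the opening, from -1 (shut) to 1 (fully open), set as the call begins (- or left out, the last holds). The fingers move at their own pace and stop on an object; the grip force is fixed at half the most. Time passes only in rows, so rows that repeat a pose let the fingers close, or fill a call up. It gives the time, the measured TCP pose, the force and the opening at its end, in the units of the state.
- state(): the state, without advancing time (a new reading comes with each control period).
- optics.grab_frame(name): name is "side" or "top" or "wrist"; returns the picture (420x560x3 uint8, red, green, blue); there is no depth.
- optics.camera_model(name): a dict with "intrinsics" (3x3 intrinsics, pixels), "R" (3x3) and "t" (3): a world point X has camera coordinates R X + t. Camera axes: x right, y down, z forward; pixel columns grow to the right and rows downward; lengths in m; the calibration is good to about 2 mm. The wrist camera is an equidistant fisheye: a pixel r from the principal point sees the ray r / f radians off the axis. A picture is of the moment at which its call begins: read the wrist's pose just before it. camera_model takes no time and is no camera call; for the wrist camera it gives the pose at the moment of the call.
- workorder.sign_off(): hands the job in, once; it reports no verdict.
The state is a dict: "t": time; "q": joint angles; "dq": joint speeds; "tau": joint torques, N m; "tool_pos": TCP position; "tool_rot": TCP orientation; "wrist_force": force on the tool from outside, world axes, zero at the start; "wrist_torque": the same for the moment, N m; "opening": finger opening in m.
Only numpy, scipy, OpenCV 4.12 (cv2) and the standard library are available. Lean on these libraries where they do the work, as an engineer would, in place of code of your own. Each camera call takes 0.05 s, during which the arm holds its last target. There are 200 camera calls.

### The job

Put the four inspection tools away, each into the nest whose recess matches its outline: the large ring gauge in the large round nest, the small ring gauge in the small round nest, the plug gauge in the long slot and the V block, groove up, in the rectangular one. Each must lie flat on the floor of its recess, centred in it, and at the end all are let go and at rest. Leave the oil bottle where it stands.

Things in the scene. Friction and masses are not known exactly. Their poses are not given: they have to be found in the camera images.
- large_ring: Large steel setting ring gauge lying flat, a thick ring with a dark knurled band: 59 mm outside diameter, 22 mm high, about 330 g, a round hole through its middle. Origin at the centre of its underside, z up.
- small_ring: Small steel setting ring gauge of the same look, lying flat: 41 mm outside diameter, 16 mm high, about 125 g. Origin at the centre of its underside, z up.
- plug_gauge: Steel plug gauge lying flat, a round bar with a thicker six-sided grip: 110 mm long along its y axis, 18 mm wide (x), 16 mm high, about 160 g. The grip spans y = -29 to +41 mm, thinner round ends beyond it. Origin under the middle of its length at its underside, z up. Grip it across x near the origin. Either way round in its nest is right.
- plug_center (a point): Point on the plug gauge's long axis at the middle of its length, 8 mm above its underside; axes as the plug gauge's. It matters not which flat of the grip is down.
- v_block: Hardened steel V block standing on its base with the V groove up: 55 mm long along x (the groove runs along x), 42 mm wide along y, 34 mm high, about 420 g. Origin at the centre of its underside, z up. Grip it across y. Either way round in its nest is right.
- large_round_nest: Square nest, 88 x 88 mm, with a round recess 70 mm in diameter, for the large ring gauge. It is a fixed flat block of black plastic, 8 mm high in all, with a grey floor inside, 3 mm above the desk; the rim stands 5 mm above that floor. Origin on the desk under the centre of the recess, z up.
- small_round_nest: Square nest, 68 x 68 mm, with a round recess 52 mm in diameter, for the small ring gauge. It is a fixed flat block of black plastic, 8 mm high in all, with a grey floor inside, 3 mm above the desk; the rim stands 5 mm above that floor. Origin on the desk under the centre of the recess, z up.
- slot_nest: Narrow nest, 46 mm (x) by 138 mm (y), with a slot recess 28 mm wide (x) and 120 mm long (y), for the plug gauge. The two long walls are cut away over the middle 50 mm for the fingers. Fixed black plastic block, 8 mm high; grey recess floor 3 mm above the desk, rim 5 mm above that floor. Origin on the desk under the centre of the recess, z up.
- rect_nest: Nest of 70 mm along x and 83 mm along y with a rectangular recess 52 mm wide (x) and 65 mm long (y), for the V block, whose 55 mm length lies along the nest's y. It is a fixed flat block of black plastic, 8 mm high in all, with a grey floor inside, 3 mm above the desk; the rim stands 5 mm above that floor. Origin on the desk under the centre of the recess, z up.
- oil_bottle: Small pale oil bottle with a needle cap standing on the desk, 27 mm in diameter, 66 mm high; a bystander. Origin at the centre of its underside.
There are look-alikes about, which are no part of the job. What is shaped like the small_round_nest but brown is not meant.

How it is judged:
By the outcome, as a careful person would: the job done as asked, in the order asked, and still so for the second after the job is handed in, with the robot touching nothing.
It also fails if it takes over 104 s, if anything falls off the work surface, if the arm or the gripper's body presses on something with over 40 N, if the wrist force passes 120 N, or if a joint passes its speed limit or range.

## Working session

There is one attempt and no reset: what is moved stays moved. The work goes in short steps, Python scripts to look and compute and a shell command to move; the robot and the scene stay as the last step left them, time stands still between calls to the robot, and variables do not carry over. Pictures are saved under pics/ and viewed, about 12 in all and at most 16, crops included, and the job is handed in when it is done.

```bash
mkdir -p pics; python3 - <<'E'
from station import state, optics
import cv2,numpy as np
np.set_printoptions(precision=4,suppress=True)
s=state();print(s['t'],s['tool_pos'],s['tool_rot'],s['opening'])
for n in ['top','side','wrist']:
    m=optics.camera_model(n);print(n,m)
    im=optics.grab_frame(n);cv2.imwrite(f'pics/{n}0.png',im[:,:,::-1])
E
```

```text
0.0 [0.2461 0.6008 0.2175] [[ 0.379   0.9254 -0.0009]
 [ 0.9254 -0.379  -0.0023]
 [-0.0025  0.0001 -1.    ]] 0.09307690027496303
top {'intrinsics': array([[472.9854,   0.    , 282.3609],
       [  0.    , 472.9854, 216.1189],
       [  0.    ,   0.    ,   1.    ]]), 'R': array([[-0.0143, -0.9999,  0.0084],
       [-0.9968,  0.0136, -0.0788],
       [ 0.0787, -0.0095, -0.9969]]), 't': array([-0.0912,  0.572 ,  1.0155])}
side {'intrinsics': array([[425.8528,   0.    , 282.0118],
       [  0.    , 425.8528, 209.3412],
       [  0.    ,   0.    ,   1.    ]]), 'R': array([[-0.8923, -0.4506,  0.0264],
       [-0.2643,  0.4741, -0.8399],
       [ 0.366 , -0.7564, -0.5421]]), 't': array([0.4665, 0.2353, 0.6077])}
wrist {'intrinsics': array([[325.1923,   0.    , 275.3041],
       [  0.    , 325.1923, 203.9443],
       [  0.    ,   0.    ,   1.    ]]), 'R': array([[ 0.3791,  0.9253, -0.0021],
       [ 0.888 , -0.3632,  0.2819],
       [ 0.2601, -0.1087, -0.9594]]), 't': array([-0.6499, -0.0345,  0.3894])}
```

View pics/top0.png

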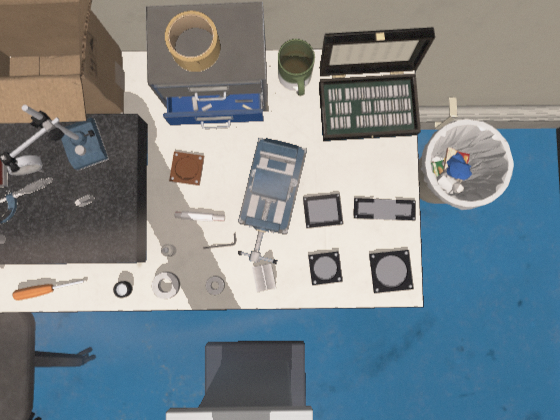

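View pics/side0.png

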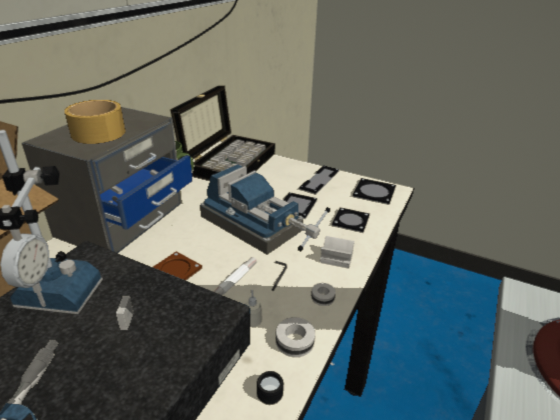

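Top view: the large ring is at (165,285), small ring (215,285), plug (200,215), V block (264,275) beside the vise handle, and bottle (168,250). The nests are rect (323,210), slot (385,208), small round (325,267) and large round (391,270).

Possible look-alikes are the brown nest (186,168), the black ring or cap (122,289), the pin and other bits on the granite (32,187; 85,200), and the hex key (220,240). I'll check these in a close crop.

```bash
cat > h.py <<'E'
import numpy as np, cv2
from station import state, optics
np.set_printoptions(precision=4,suppress=True)
def cast(m,uv,z,fish=False):
    uv=np.atleast_2d(np.float64(uv));K=m['intrinsics']
    d=(uv-[K[0,2],K[1,2]])/K[0,0]
    if fish:
        r=np.linalg.norm(d,axis=1,keepdims=True)+1e-12
        d=np.hstack([d/r*np.sin(r),np.cos(r)])
    else: d=np.hstack([d,np.ones((len(d),1))])
    R=np.array(m['R']);c=-R.T@m['t'];w=d@R
    return c+w*((z-c[2])/w[:,2])[:,None]
def proj(m,X,fish=False):
    K=m['intrinsics'];p=np.atleast_2d(X)@np.array(m['R']).T+m['t']
    if fish:
        rho=np.linalg.norm(p[:,:2],axis=1,keepdims=True);th=np.arctan2(rho,p[:,2:])
        q=p[:,:2]/(rho+1e-12)*th
    else: q=p[:,:2]/p[:,2:]
    return q*K[0,0]+[K[0,2],K[1,2]]
def rect(n,z,size,name=None):  # topdown metric resample centred n=(x,y), up=+x, left=+y
    cx,cy=n;m=optics.camera_model(name or 'top');f=(name=='wrist')
    im=optics.grab_frame(name or 'top')
    N=int(size*2000);g=(np.arange(N)-N/2+.5)/2000
    Y,X=np.meshgrid(cy-g,cx-g)
    P=proj(m,np.stack([X.ravel(),Y.ravel(),0*X.ravel()+z],1),f).astype(np.float32).reshape(N,N,2)
    return cv2.remap(im,P[...,0],P[...,1],cv2.INTER_LINEAR)
E
python3 - <<'E'
from h import *
m=optics.camera_model('top')
for n,uv,z in [('large',(165,285),.022),('small',(215,285),.016),('plug',(200,215),.008),('plugends',(176,214),.008),('',(224,216),.008),('v',(264,275),.034),('bottle',(168,250),.06),('rect',(323,210),.008),('slot',(385,208),.008),('sn',(325,267),.008),('ln',(391,270),.008),('brown',(186,168),.008),('blackcap',(122,289),.03)]:
    print(n,cast(m,uv,z)[0])
im=cv2.imread('pics/top0.png')[145:310,150:420]
cv2.imwrite('pics/c1.png',cv2.resize(im,None,fx=2.95,fy=2.95,interpolation=cv2.INTER_CUBIC))
E
```

```text
large [0.4244 0.1574 0.022 ]
small [0.4224 0.05   0.016 ]
plug [0.5768 0.0839 0.008 ]
plugends [0.5798 0.1372 0.008 ]
 [0.5738 0.0306 0.008 ]
v [ 0.4433 -0.0577  0.034 ]
bottle [0.4996 0.1425 0.06  ]
rect [ 0.5843 -0.1901  0.008 ]
slot [ 0.5869 -0.3289  0.008 ]
sn [ 0.4577 -0.1919  0.008 ]
ln [ 0.449  -0.3378  0.008 ]
brown [0.6829 0.1151 0.008 ]
blackcap [0.4177 0.2476 0.03  ]
```

View pics/c1.png

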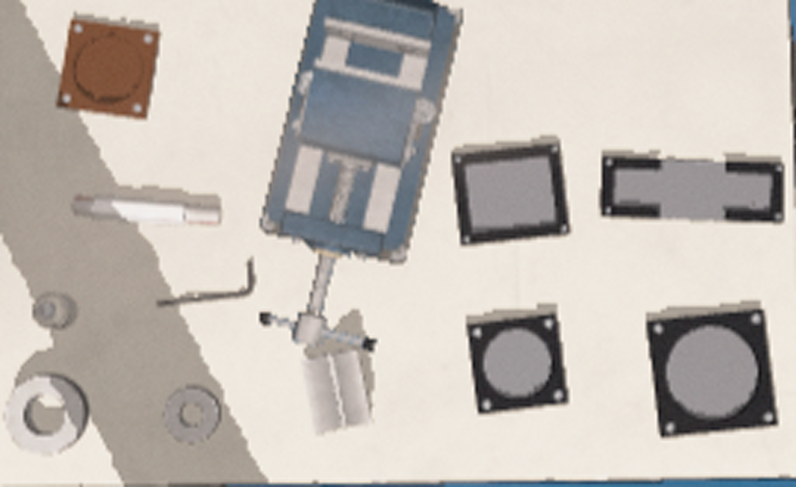

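```bash
cat >> h.py <<'E'
def goal(x,y,z,yaw,ref=None):
    """print offset/angular from the current (or ref pose) to tool-down pose; yaw=deg of tool x"""
    from scipy.spatial.transform import Rotation as Ro
    s=state();p=np.array(s['tool_pos']);R=np.array(s['tool_rot'])
    if ref: a=np.radians(ref[3]);p=np.array(ref[:3]);R=np.array([[np.cos(a),np.sin(a),0],[np.sin(a),-np.cos(a),0],[0,0,-1]])
    a=np.radians(yaw);T=np.array([[np.cos(a),np.sin(a),0],[np.sin(a),-np.cos(a),0],[0,0,-1]])
    print('offset',np.round(R.T@(np.array([x,y,z])-p),4),'angular',np.round(Ro.from_matrix(R.T@T).as_rotvec(),4))
E
python3 - <<'E'
from h import *
m=optics.camera_model('top');im=cv2.imread('pics/top0.png')
g=im.max(2)
for n,(u,v),r in [('rect',(323,210),28),('slot',(385,208),36),('sn',(325,267),26),('ln',(391,270),30)]:
    W=np.zeros_like(g);cv2.rectangle(W,(u-r,v-r),(u+r,v+r),255,-1)
    mk=((g<70)&(W>0)).astype(np.uint8)
    mk=cv2.morphologyEx(mk,cv2.MORPH_OPEN,np.ones((2,2)))
    ys,xs=np.nonzero(mk);P=cast(m,np.stack([xs,ys],1),.008)[:,:2]
    (c,wh,a)=cv2.minAreaRect((P*1000).astype(np.float32));print(n,c,wh,a)
mw=optics.camera_model('wrist');s=state();R=np.array(s['tool_rot'])
print('cam in tool',R.T@(-mw['R'].T@mw['t']-s['tool_pos']),'axis',R.T@mw['R'].T)
goal(.40,.12,.2,90)
E
```

```text
rect (580.8817138671875, -190.75413513183594) (66.03413391113281, 79.71693420410156) 6.066949367523193
slot (582.6045532226562, -328.67376708984375) (134.53224182128906, 43.17560577392578) 87.68055725097656
sn (454.0269470214844, -193.566650390625) (64.5605239868164, 65.6979751586914) 6.20807409286499
ln (445.1042785644531, -339.1845397949219) (84.71250915527344, 85.90059661865234) 4.780611038208008
cam in tool [ 0.001  -0.0766 -0.1644] axis [[ 1.     -0.0002  0.0001]
 [ 0.0001  0.9594  0.2819]
 [-0.0002 -0.2819  0.9594]]
offset [-0.3867  0.3247  0.0185] angular [-0.0004  0.0019 -0.3887]
```

```bash
python3 -m inch '[{"offset":[-0.04,0.03,0],"angular":[0,0,-0.08]},{"offset":[-0.08,0.06,0],"angular":[0,0,-0.16]},{"offset":[-0.11,0.09,0],"angular":[0,0,-0.24]},{"offset":[-0.14,0.12,0],"angular":[0,0,-0.32]},{"offset":[-0.17,0.15,0],"angular":[0,0,-0.388]},{"offset":[-0.2,0.18,0],"angular":[0,0,-0.388]},{"offset":[-0.23,0.21,0.01],"angular":[0,0,-0.388]},{"offset":[-0.26,0.24,0.01],"angular":[0,0,-0.388]},{"offset":[-0.29,0.27,0.015],"angular":[0,0,-0.388]},{"offset":[-0.32,0.3,0.018],"angular":[0,0,-0.388]}]' 1
python3 -c "
from h import *
goal(.43,.11,.2,90)"
```

```text
t: 0.98
tool_pos: [0.3935, 0.2112, 0.2021]
tool_rot: [[0.0, 1.0, -0.001], [1.0, -0.0, -0.002], [-0.002, -0.001, -1.0]]
wrist_force: [1.7, -0.0, 0.2]
opening: 0.093
offset [-0.1012  0.0366  0.0023] angular [-0.0006  0.0018 -0.0004]
```

```bash
python3 -m inch '[{"offset":[-0.03,0.01,0],"angular":[0,0,0]},{"offset":[-0.06,0.02,0],"angular":[0,0,0]},{"offset":[-0.09,0.03,0],"angular":[0,0,0]},{"offset":[-0.1,0.035,0],"angular":[0,0,0]},{"offset":[-0.1,0.035,0],"angular":[0,0,0]},{"offset":[-0.1,0.035,0],"angular":[0,0,0]},{"offset":[-0.1,0.035,0],"angular":[0,0,0]},{"offset":[-0.1,0.035,0],"angular":[0,0,0]},{"offset":[-0.1,0.035,0],"angular":[0,0,0]},{"offset":[-0.1,0.035,0],"angular":[0,0,0]}]'
python3 - <<'E'
from h import *
m=optics.camera_model('wrist');im=optics.grab_frame('wrist')
cv2.imwrite('pics/w1.png',im[:,:,::-1]);np.savez('pics/w1.npz',im=im,R=m['R'],t=m['t'],intrinsics=m['intrinsics'])
E
```

```text
t: 1.82
tool_pos: [0.4281, 0.1123, 0.2023]
tool_rot: [[-0.002, 1.0, -0.001], [1.0, 0.002, -0.002], [-0.002, -0.001, -1.0]]
wrist_force: [-0.5, 0.3, -0.4]
opening: 0.0928
```

View pics/w1.png

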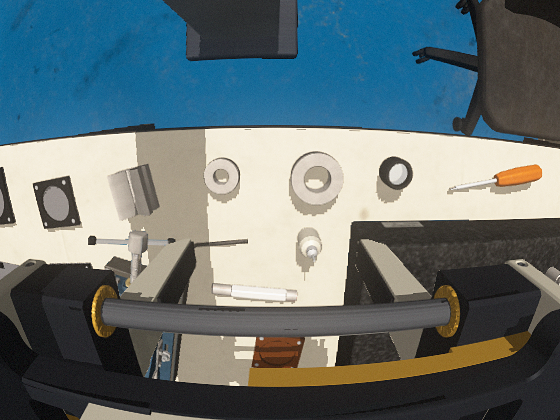

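Wrist view: large ring (317,180), small ring (222,176), plug (255,292), bottle (311,245), V block (133,190). The black cap at (396,172) isn't part of the job. Next I'll resample these to metric scale.

```bash
cat >> h.py <<'E'
def rectim(m,im,n,z,size,fish,ppm=3000):
    cx,cy=n;N=int(size*ppm);g=(np.arange(N)-N/2+.5)/ppm
    Y,X=np.meshgrid(cy-g,cx-g)
    P=proj(m,np.stack([X.ravel(),Y.ravel(),0*X.ravel()+z],1),fish).astype(np.float32).reshape(N,N,2)
    return cv2.remap(im,P[...,0],P[...,1],cv2.INTER_LINEAR)
def circ(m,im,n,z,D,fish=True,ppm=3000,sz=.1):
    r=rectim(m,im,n,z,sz,fish,ppm);g=cv2.GaussianBlur(cv2.cvtColor(r,cv2.COLOR_RGB2GRAY),(5,5),0)
    R=D/2*ppm;c=cv2.HoughCircles(g,cv2.HOUGH_GRADIENT,1,200,param1=60,param2=12,minRadius=int(R*.9),maxRadius=int(R*1.1))
    if c is None: return r,None
    u,v,rr=c[0][0];N=r.shape[0];cv2.circle(r,(int(u),int(v)),int(rr),(255,0,0),1);cv2.circle(r,(int(u),int(v)),2,(0,255,0),-1)
    return r,(n[0]-(v-N/2+.5)/ppm,n[1]-(u-N/2+.5)/ppm,2*rr/ppm)
E
python3 - <<'E'
from h import *
d=np.load('pics/w1.npz');im=d['im'];out=[]
for n,uv,z,D in [('L',(317,180),.022,.059),('S',(222,176),.016,.041)]:
    c=cast(d,uv,z,True)[0];r,k=circ(d,im,c[:2],z,D);print(n,c,k);out.append(cv2.resize(r,(260,260)))
c=cast(d,(255,292),.008,True)[0];print('plug',c,'ends',cast(d,[(213,287),(298,296)],.008,True))
out.append(cv2.resize(rectim(d,im,c[:2],.008,.14,True),(260,260)))
cv2.imwrite('pics/m1.png',np.hstack(out)[:,:,::-1])
E
```

```text
L [0.4255 0.1577 0.022 ] (np.float64(0.42454436057651823), np.float64(0.15832917679143538), np.float32(0.056933336))
S [0.4224 0.0531 0.016 ] (np.float64(0.4217415937538988), np.float64(0.052792487901567736), np.float32(0.041333333))
plug [0.5749 0.0864 0.008 ] ends [[0.5688 0.0321 0.008 ]
 [0.5809 0.1419 0.008 ]]
```

View pics/m1.png

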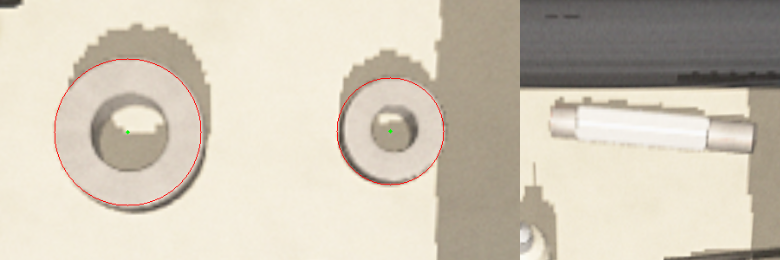

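The circles fit: large ring (.4245,.1583), small ring (.4217,.0528), plug centre (.575,.087) with its axis about 6° off y. Going for the large ring.

```bash
python3 -m inch '[{"offset":[0.023,-0.002,0.02],"angular":[0,0,0]},{"offset":[0.046,-0.0035,0.05],"angular":[0,0,0]},{"offset":[0.046,-0.0035,0.08],"angular":[0,0,0]},{"offset":[0.046,-0.0035,0.11],"angular":[0,0,0]},{"offset":[0.046,-0.0035,0.14],"angular":[0,0,0]},{"offset":[0.046,-0.0035,0.16],"angular":[0,0,0]},{"offset":[0.046,-0.0035,0.175],"angular":[0,0,0]},{"offset":[0.046,-0.0035,0.185],"angular":[0,0,0]},{"offset":[0.046,-0.0035,0.192],"angular":[0,0,0]},{"offset":[0.046,-0.0035,0.193],"angular":[0,0,0]}]' 1
python3 -c "
from h import *
goal(.4245,.1583,.008,90)"
```

```text
t: 2.7
tool_pos: [0.424, 0.1579, 0.0082]
tool_rot: [[-0.002, 1.0, -0.002], [1.0, 0.002, -0.002], [-0.002, -0.002, -1.0]]
wrist_force: [-0.3, -0.2, -0.7]
opening: 0.093
offset [0.0004 0.0005 0.0002] angular [-0.0024  0.0022  0.002 ]
```

Accurate to under a millimetre. I'll close and lift.

```bash
python3 -m inch '[{"offset":[0,0,0],"angular":[0,0,0]},{"offset":[0,0,0],"angular":[0,0,0]},{"offset":[0,0,0],"angular":[0,0,0]},{"offset":[0,0,0],"angular":[0,0,0]},{"offset":[0,0,0],"angular":[0,0,0]},{"offset":[0,0,0],"angular":[0,0,0]},{"offset":[0,0,0],"angular":[0,0,0]},{"offset":[0,0,0],"angular":[0,0,0]},{"offset":[0,0,0],"angular":[0,0,0]},{"offset":[0,0,0],"angular":[0,0,0]}]' -1
python3 -m inch '[{"offset":[0,0,-0.01],"angular":[0,0,0]},{"offset":[0,0,-0.03],"angular":[0,0,0]},{"offset":[0,0,-0.05],"angular":[0,0,0]},{"offset":[0,0,-0.07],"angular":[0,0,0]},{"offset":[0,0,-0.09],"angular":[0,0,0]},{"offset":[0,0,-0.11],"angular":[0,0,0]},{"offset":[0,0,-0.125],"angular":[0,0,0]},{"offset":[0,0,-0.13],"angular":[0,0,0]},{"offset":[0,0,-0.13],"angular":[0,0,0]},{"offset":[0,0,-0.13],"angular":[0,0,0]}]'
python3 -c "
from h import *
goal(.447,-.338,.14,90)"
```

```text
t: 3.53
tool_pos: [0.4242, 0.1579, 0.0085]
tool_rot: [[-0.002, 1.0, -0.002], [1.0, 0.002, -0.002], [-0.002, -0.002, -1.0]]
wrist_force: [-0.6, -0.4, 6.0]
opening: 0.056
t: 4.37
tool_pos: [0.4236, 0.1578, 0.1376]
tool_rot: [[-0.002, 1.0, -0.004], [1.0, 0.002, -0.003], [-0.003, -0.004, -1.0]]
wrist_force: [-0.8, -0.5, -3.4]
opening: 0.0562
offset [-0.4959  0.0224 -0.0011] angular [-0.0037  0.0028  0.002 ]
```

```bash
python3 -m inch '[{"offset":[-0.03,0,-0.01],"angular":[0,0,0]},{"offset":[-0.07,0.002,-0.02],"angular":[0,0,0]},{"offset":[-0.11,0.005,-0.03],"angular":[0,0,0]},{"offset":[-0.15,0.008,-0.03],"angular":[0,0,0]},{"offset":[-0.19,0.01,-0.03],"angular":[0,0,0]},{"offset":[-0.23,0.012,-0.03],"angular":[0,0,0]},{"offset":[-0.27,0.014,-0.03],"angular":[0,0,0]},{"offset":[-0.31,0.016,-0.03],"angular":[0,0,0]},{"offset":[-0.35,0.018,-0.03],"angular":[0,0,0]},{"offset":[-0.38,0.02,-0.03],"angular":[0,0,0]}]'
python3 -m inch '[{"offset":[-0.03,0,0],"angular":[0,0,0]},{"offset":[-0.06,0,0],"angular":[0,0,0]},{"offset":[-0.09,0,0],"angular":[0,0,0]},{"offset":[-0.105,0,0],"angular":[0,0,0]},{"offset":[-0.11,0,0],"angular":[0,0,0]},{"offset":[-0.11,0,0],"angular":[0,0,0]},{"offset":[-0.11,0,0],"angular":[0,0,0]},{"offset":[-0.11,0,0],"angular":[0,0,0]},{"offset":[-0.11,0,0],"angular":[0,0,0]},{"offset":[-0.11,0,0],"angular":[0,0,0]}]'
python3 - <<'E'
from h import *
m=optics.camera_model('wrist');im=optics.grab_frame('wrist')
cv2.imwrite('pics/w2.png',im[:,:,::-1]);np.savez('pics/w2.npz',im=im,R=m['R'],t=m['t'],intrinsics=m['intrinsics'])
print(state()['tool_pos'])
for P in [(.447,-.338,.008),(.456,-.192,.008),(.583,-.329,.008),(.583,-.19,.008)]: print(proj(m,np.array(P),True))
E
```

```text
t: 5.2
tool_pos: [0.4427, -0.2259, 0.1668]
tool_rot: [[0.002, 1.0, -0.007], [1.0, -0.002, -0.003], [-0.003, -0.007, -1.0]]
wrist_force: [0.8, 0.2, -3.1]
opening: 0.0561
t: 6.03
tool_pos: [0.4431, -0.3342, 0.1673]
tool_rot: [[-0.001, 1.0, -0.007], [1.0, 0.001, -0.003], [-0.003, -0.007, -1.0]]
wrist_force: [-0.8, 1.7, -3.0]
opening: 0.0557
[ 0.443  -0.3346  0.1674]
[[271.7284 191.1185]]
[[405.7041 200.0199]]
[[279.7289 303.7727]]
[[392.5582 299.7349]]
```

View pics/w2.png

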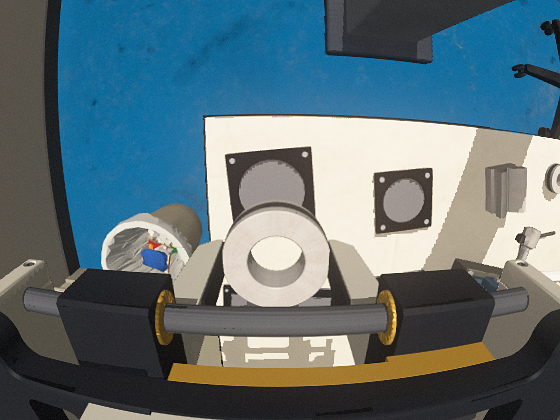

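Ring held square, covering half of the large nest (272,190). I'll shift forward so the whole nest is clear of it.

```bash
python3 -m inch '[{"offset":[0.01,0.02,0],"angular":[0,0,0]},{"offset":[0.02,0.04,0],"angular":[0,0,0]},{"offset":[0.03,0.05,0],"angular":[0,0,0]},{"offset":[0.03,0.055,0],"angular":[0,0,0]},{"offset":[0.03,0.055,0],"angular":[0,0,0]},{"offset":[0.03,0.055,0],"angular":[0,0,0]},{"offset":[0.03,0.055,0],"angular":[0,0,0]},{"offset":[0.03,0.055,0],"angular":[0,0,0]},{"offset":[0.03,0.055,0],"angular":[0,0,0]},{"offset":[0.03,0.055,0],"angular":[0,0,0]}]'
python3 - <<'E'
from h import *
s=state();m=optics.camera_model('wrist');im=optics.grab_frame('wrist')
np.savez('pics/w3.npz',im=im,R=m['R'],t=m['t'],intrinsics=m['intrinsics'])
p=np.array(s['tool_pos']);print(p)
out=[]
r,k=circ(m,im,(.447,-.338),.008,.070,sz=.13);print('LN rim circle',k);out.append(cv2.resize(r,(260,260)))
r2,k=circ(m,im,(.456,-.192),.008,.052,sz=.1);print('SN',k);out.append(cv2.resize(r2,(260,260)))
zt=p[2]-.0083+.022
r3,k=circ(m,im,p[:2],zt,.059,sz=.1);print('ring',k,k and np.array(k[:2])-p[:2]);out.append(cv2.resize(r3,(260,260)))
for nm,c,sz,D in [('LN',(.447,-.338),.13,88),('SN',(.456,-.192),.1,68)]:
    r=rectim(m,im,c,.008,sz,True);N=r.shape[0]
    b=(r.max(2)<75).astype(np.uint8);b=cv2.morphologyEx(b,cv2.MORPH_OPEN,np.ones((5,5)))
    cs=max(cv2.findContours(b,cv2.RETR_EXTERNAL,cv2.CHAIN_APPROX_NONE)[0],key=cv2.contourArea)
    (u,v),wh,a=cv2.minAreaRect(cs);print(nm,'outer',c[0]-(v-N/2+.5)/3000,c[1]-(u-N/2+.5)/3000,np.array(wh)/3,a)
cv2.imwrite('pics/m3.png',np.hstack(out)[:,:,::-1])
E
```

```text
t: 6.92
tool_pos: [0.4974, -0.3052, 0.167]
tool_rot: [[0.001, 1.0, -0.007], [1.0, -0.001, -0.003], [-0.003, -0.007, -1.0]]
wrist_force: [-0.1, 0.2, -3.5]
opening: 0.0558
[ 0.4974 -0.3052  0.167 ]
LN rim circle (np.float32(0.44799998), np.float32(-0.338), np.float32(0.068))
SN (np.float32(0.45733333), np.float32(-0.194), np.float32(0.049266666))
ring (np.float64(0.4970177847539627), np.float64(-0.30485537470852603), np.float32(0.056933336)) [-0.0003  0.0003]
LN outer 0.44860531616210936 -0.338457763671875 [86.5048 86.3598] 84.7461929321289
SN outer 0.45738953653971354 -0.19317878723144533 [66.5879 67.9335] 83.73651123046875
```

View pics/m3.png

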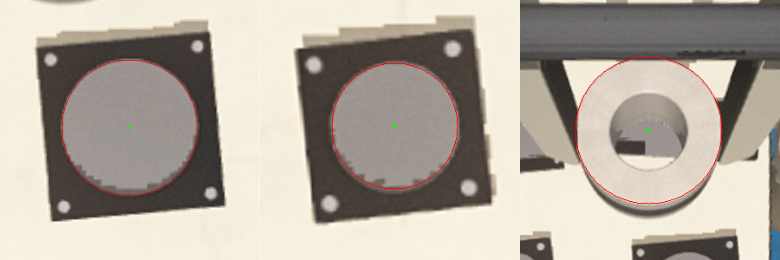

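```bash
python3 -c "
from h import *
goal(.4485,-.338,.012,90)"
```

```text
offset [-0.0325 -0.0479  0.1554] angular [-0.007   0.003  -0.0005]
```

```bash
python3 -m inch '[{"offset":[-0.01,-0.02,0],"angular":[-0.003,0.001,0]},{"offset":[-0.022,-0.035,0.02],"angular":[-0.007,0.003,0]},{"offset":[-0.0325,-0.048,0.05],"angular":[-0.007,0.003,0]},{"offset":[-0.0325,-0.048,0.08],"angular":[-0.007,0.003,0]},{"offset":[-0.0325,-0.048,0.11],"angular":[-0.007,0.003,0]},{"offset":[-0.0325,-0.048,0.125],"angular":[-0.007,0.003,0]},{"offset":[-0.0325,-0.048,0.132],"angular":[-0.007,0.003,0]},{"offset":[-0.0325,-0.048,0.135],"angular":[-0.007,0.003,0]},{"offset":[-0.0325,-0.048,0.135],"angular":[-0.007,0.003,0]},{"offset":[-0.0325,-0.048,0.135],"angular":[-0.007,0.003,0]}]'
python3 -c "
from h import *
goal(.4485,-.338,.012,90)"
```

```text
t: 7.8
tool_pos: [0.4495, -0.3386, 0.0335]
tool_rot: [[0.0, 1.0, 0.002], [1.0, -0.0, -0.002], [-0.002, 0.002, -1.0]]
wrist_force: [0.1, -0.3, -3.0]
opening: 0.0557
offset [ 0.0006 -0.0011  0.0215] angular [ 0.0021  0.0016 -0.0004]
```

```bash
python3 -m inch '[{"offset":[0.0005,-0.001,0.004],"angular":[0,0,0]},{"offset":[0.0005,-0.001,0.008],"angular":[0,0,0]},{"offset":[0.0005,-0.001,0.012],"angular":[0,0,0]},{"offset":[0.0005,-0.001,0.016],"angular":[0,0,0]},{"offset":[0.0005,-0.001,0.019],"angular":[0,0,0]},{"offset":[0.0005,-0.001,0.021],"angular":[0,0,0]},{"offset":[0.0005,-0.001,0.0215],"angular":[0,0,0]},{"offset":[0.0005,-0.001,0.0215],"angular":[0,0,0]},{"offset":[0.0005,-0.001,0.0215],"angular":[0,0,0]},{"offset":[0.0005,-0.001,0.0215],"angular":[0,0,0]}]'
```

```text
t: 8.63
tool_pos: [0.4487, -0.3382, 0.0122]
tool_rot: [[0.0, 1.0, 0.002], [1.0, -0.0, -0.002], [-0.002, 0.002, -1.0]]
wrist_force: [0.3, 0.0, -3.3]
opening: 0.056
```

```bash
python3 -m inch '[{"offset":[0,0,0],"angular":[0,0,0]},{"offset":[0,0,0],"angular":[0,0,0]},{"offset":[0,0,0],"angular":[0,0,0]},{"offset":[0,0,0],"angular":[0,0,0]},{"offset":[0,0,0],"angular":[0,0,0]},{"offset":[0,0,0],"angular":[0,0,0]},{"offset":[0,0,0],"angular":[0,0,0]},{"offset":[0,0,-0.01],"angular":[0,0,0]},{"offset":[0,0,-0.03],"angular":[0,0,0]},{"offset":[0,0,-0.05],"angular":[0,0,0]}]' 1
python3 -m inch '[{"offset":[0,0,-0.03],"angular":[0,0,0]},{"offset":[0,0,-0.06],"angular":[0,0,0]},{"offset":[0.01,0,-0.09],"angular":[0,0,0]},{"offset":[0.04,0,-0.115],"angular":[0,0,0]},{"offset":[0.07,0,-0.135],"angular":[0,0,0]},{"offset":[0.1,0,-0.14],"angular":[0,0,0]},{"offset":[0.12,0,-0.14],"angular":[0,0,0]},{"offset":[0.13,0,-0.14],"angular":[0,0,0]},{"offset":[0.13,0,-0.14],"angular":[0,0,0]},{"offset":[0.13,0,-0.14],"angular":[0,0,0]}]'
python3 - <<'E'
from h import *
s=state();m=optics.camera_model('wrist');im=optics.grab_frame('wrist')
np.savez('pics/w4.npz',im=im,R=m['R'],t=m['t'],intrinsics=m['intrinsics'])
cv2.imwrite('pics/w4.png',im[:,:,::-1])
_,k=circ(m,im,(.448,-.338),.025,.059,sz=.13);print('ring',k)
_,k=circ(m,im,(.457,-.193),.008,.052,sz=.1);print('SN',k)
goal(.424,-.05,.2,90)
E
```

```text
t: 9.47
tool_pos: [0.4481, -0.3378, 0.0627]
tool_rot: [[0.0, 1.0, 0.001], [1.0, -0.0, -0.001], [-0.001, 0.001, -1.0]]
wrist_force: [1.1, 0.1, -0.3]
opening: 0.0934
t: 10.3
tool_pos: [0.4479, -0.2084, 0.2028]
tool_rot: [[0.0, 1.0, 0.001], [1.0, -0.0, -0.002], [-0.002, 0.001, -1.0]]
wrist_force: [0.7, -0.5, -0.9]
opening: 0.0929
ring (np.float32(0.44933334), np.float32(-0.337), np.float32(0.056799997))
SN (np.float32(0.4563333), np.float32(-0.19233334), np.float32(0.050466664))
offset [ 0.1593 -0.0241  0.0022] angular [ 0.0006  0.002  -0.0023]
```

View pics/w4.png

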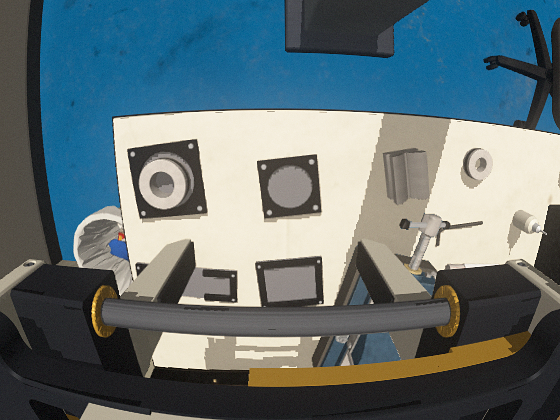

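The large ring sits centred in its nest at (165,182). Small ring next.

```bash
python3 -m inch '[{"offset":[0.03,-0.003,0],"angular":[0,0,0]},{"offset":[0.07,-0.006,0],"angular":[0,0,0]},{"offset":[0.11,-0.01,0],"angular":[0,0,0]},{"offset":[0.15,-0.014,0],"angular":[0,0,0]},{"offset":[0.19,-0.018,0.02],"angular":[0,0,0]},{"offset":[0.225,-0.022,0.04],"angular":[0,0,0]},{"offset":[0.25,-0.026,0.07],"angular":[0,0,0]},{"offset":[0.261,-0.026,0.1],"angular":[0,0,0]},{"offset":[0.261,-0.026,0.12],"angular":[0,0,0]},{"offset":[0.261,-0.026,0.13],"angular":[0,0,0]}]'
python3 - <<'E'
from h import *
goal(.4217,.0528,.0075,90)
E
```

```text
t: 11.18
tool_pos: [0.4217, 0.0508, 0.0693]
tool_rot: [[0.002, 1.0, -0.004], [1.0, -0.002, -0.003], [-0.003, -0.004, -1.0]]
wrist_force: [0.1, -0.9, 0.4]
opening: 0.0928
offset [0.0023 0.0002 0.0618] angular [-0.0035  0.0034 -0.0024]
```

```bash
python3 -m inch '[{"offset":[0.001,0,0.02],"angular":[-0.003,0.003,0]},{"offset":[0.002,0,0.035],"angular":[-0.003,0.003,0]},{"offset":[0.002,0,0.048],"angular":[-0.003,0.003,0]},{"offset":[0.002,0,0.056],"angular":[-0.003,0.003,0]},{"offset":[0.002,0,0.06],"angular":[-0.003,0.003,0]},{"offset":[0.002,0,0.0615],"angular":[-0.003,0.003,0]},{"offset":[0.002,0,0.0615],"angular":[-0.003,0.003,0]},{"offset":[0.002,0,0.0615],"angular":[-0.003,0.003,0]},{"offset":[0.002,0,0.0615],"angular":[-0.003,0.003,0]},{"offset":[0.002,0,0.0615],"angular":[-0.003,0.003,0]}]' 0.3
python3 -m inch '[{"offset":[0,0,0],"angular":[0,0,0]},{"offset":[0,0,0],"angular":[0,0,0]},{"offset":[0,0,0],"angular":[0,0,0]},{"offset":[0,0,0],"angular":[0,0,0]},{"offset":[0,0,0],"angular":[0,0,0]},{"offset":[0,0,0],"angular":[0,0,0]},{"offset":[0,0,0],"angular":[0,0,0]},{"offset":[0,0,0],"angular":[0,0,0]},{"offset":[0,0,0],"angular":[0,0,0]},{"offset":[0,0,0],"angular":[0,0,0]}]' -1
```

```text
t: 12.02
tool_pos: [0.422, 0.0526, 0.0084]
tool_rot: [[0.002, 1.0, 0.001], [1.0, -0.002, -0.0], [-0.0, 0.001, -1.0]]
wrist_force: [0.2, 0.4, -0.0]
opening: 0.0606
t: 12.85
tool_pos: [0.422, 0.0526, 0.0085]
tool_rot: [[0.002, 1.0, 0.001], [1.0, -0.002, -0.0], [-0.0, 0.001, -1.0]]
wrist_force: [-0.6, -0.1, 3.6]
opening: 0.0377
```

```bash
python3 -m inch '[{"offset":[0,0,-0.015],"angular":[0,0,0]},{"offset":[0,0,-0.04],"angular":[0,0,0]},{"offset":[0,0,-0.075],"angular":[0,0,0]},{"offset":[0,0,-0.11],"angular":[0,0,0]},{"offset":[-0.03,0.005,-0.14],"angular":[0,0,0]},{"offset":[-0.07,0.01,-0.15],"angular":[0,0,0]},{"offset":[-0.11,0.015,-0.15],"angular":[0,0,0]},{"offset":[-0.15,0.02,-0.15],"angular":[0,0,0]},{"offset":[-0.19,0.025,-0.15],"angular":[0,0,0]},{"offset":[-0.22,0.03,-0.14],"angular":[0,0,0]}]'
python3 -c "
from h import *
goal(.457,-.193,.012,90)"
```

```text
t: 13.68
tool_pos: [0.4518, -0.1719, 0.1496]
tool_rot: [[0.006, 1.0, 0.004], [1.0, -0.006, -0.003], [-0.003, 0.004, -1.0]]
wrist_force: [0.9, -0.0, -0.9]
opening: 0.0379
offset [-0.0207  0.0048  0.1376] angular [ 0.0041  0.0028 -0.006 ]
```

```bash
python3 -m inch '[{"offset":[-0.014,0.003,0.01],"angular":[0.004,0.003,-0.006]},{"offset":[-0.0207,0.005,0.03],"angular":[0.004,0.003,-0.006]},{"offset":[-0.0207,0.005,0.06],"angular":[0.004,0.003,-0.006]},{"offset":[-0.0207,0.005,0.085],"angular":[0.004,0.003,-0.006]},{"offset":[-0.0207,0.005,0.105],"angular":[0.004,0.003,-0.006]},{"offset":[-0.0207,0.005,0.115],"angular":[0.004,0.003,-0.006]},{"offset":[-0.0207,0.005,0.12],"angular":[0.004,0.003,-0.006]},{"offset":[-0.0207,0.005,0.12],"angular":[0.004,0.003,-0.006]},{"offset":[-0.0207,0.005,0.12],"angular":[0.004,0.003,-0.006]},{"offset":[-0.0207,0.005,0.12],"angular":[0.004,0.003,-0.006]}]'
python3 - <<'E'
from h import *
s=state();p=np.array(s['tool_pos']);m=optics.camera_model('wrist');im=optics.grab_frame('wrist')
_,k=circ(m,im,p[:2],p[2]-.0085+.016,.041,sz=.1);print('ring in hand',k and np.array(k[:2])-p[:2],k)
goal(.457,-.193,.012,90)
E
```

```text
t: 14.52
tool_pos: [0.458, -0.1932, 0.0307]
tool_rot: [[-0.0, 1.0, 0.002], [1.0, 0.0, -0.001], [-0.001, 0.002, -1.0]]
wrist_force: [-0.7, 0.1, -0.4]
opening: 0.038
ring in hand [0. 0.] (np.float64(0.4580034008213606), np.float64(-0.19318150032973352), np.float32(0.039133333))
offset [ 0.0002 -0.001   0.0188] angular [0.0024 0.0007 0.0001]
```

```bash
python3 -m inch '[{"offset":[0,-0.001,0.004],"angular":[0.002,0,0]},{"offset":[0,-0.001,0.008],"angular":[0.002,0,0]},{"offset":[0,-0.001,0.012],"angular":[0.002,0,0]},{"offset":[0,-0.001,0.015],"angular":[0.002,0,0]},{"offset":[0,-0.001,0.017],"angular":[0.002,0,0]},{"offset":[0,-0.001,0.0185],"angular":[0.002,0,0]},{"offset":[0,-0.001,0.019],"angular":[0.002,0,0]},{"offset":[0,-0.001,0.019],"angular":[0.002,0,0]},{"offset":[0,-0.001,0.019],"angular":[0.002,0,0]},{"offset":[0,-0.001,0.019],"angular":[0.002,0,0]}]'
python3 -m inch '[{"offset":[0,0,0],"angular":[0,0,0]},{"offset":[0,0,0],"angular":[0,0,0]},{"offset":[0,0,0],"angular":[0,0,0]},{"offset":[0,0,0],"angular":[0,0,0]},{"offset":[0,0,0],"angular":[0,0,0]},{"offset":[0,0,-0.002],"angular":[0,0,0]},{"offset":[0,0,-0.01],"angular":[0,0,0]},{"offset":[0,0,-0.03],"angular":[0,0,0]},{"offset":[0,0,-0.06],"angular":[0,0,0]},{"offset":[0,0,-0.09],"angular":[0,0,0]}]' 0.3
python3 -m inch '[{"offset":[0,0,-0.03],"angular":[0,0,0]},{"offset":[0.01,0,-0.06],"angular":[0,0,0]},{"offset":[0.03,0,-0.08],"angular":[0,0,0]},{"offset":[0.05,0,-0.09],"angular":[0,0,0]},{"offset":[0.06,0,-0.095],"angular":[0,0,0]},{"offset":[0.06,0,-0.095],"angular":[0,0,0]},{"offset":[0.06,0,-0.095],"angular":[0,0,0]},{"offset":[0.06,0,-0.095],"angular":[0,0,0]},{"offset":[0.06,0,-0.095],"angular":[0,0,0]},{"offset":[0.06,0,-0.095],"angular":[0,0,0]}]' 1
python3 - <<'E'
from h import *
s=state();m=optics.camera_model('wrist');im=optics.grab_frame('wrist')
np.savez('pics/w5.npz',im=im,R=m['R'],t=m['t'],intrinsics=m['intrinsics'])
out=[]
r,k=circ(m,im,(.457,-.193),.019,.041,sz=.1);print('ring',k);out.append(cv2.resize(r,(260,260)))
r=rectim(m,im,(.45,-.06),.034,.11,True);out.append(cv2.resize(r,(330,330)))
r=rectim(m,im,(.58,-.19),.008,.12,True);out.append(cv2.resize(r,(200,200)))
o=np.zeros((330,790,3),np.uint8);o[:260,:260]=out[0];o[:,260:590]=out[1];o[:200,590:]=out[2]
cv2.imwrite('pics/m5.png',o[:,:,::-1])
E
```

```text
t: 15.4
tool_pos: [0.4571, -0.1932, 0.0118]
tool_rot: [[-0.0, 1.0, 0.001], [1.0, 0.0, -0.001], [-0.001, 0.001, -1.0]]
wrist_force: [-0.2, 0.2, -1.3]
opening: 0.0377
t: 16.23
tool_pos: [0.4564, -0.1929, 0.1029]
tool_rot: [[-0.0, 1.0, -0.001], [1.0, 0.0, -0.0], [-0.0, -0.001, -1.0]]
wrist_force: [0.7, -0.6, 0.1]
opening: 0.0605
t: 17.07
tool_pos: [0.4559, -0.134, 0.197]
tool_rot: [[0.002, 1.0, -0.003], [1.0, -0.002, -0.0], [-0.0, -0.003, -1.0]]
wrist_force: [-0.8, 0.1, -0.1]
opening: 0.093
ring (np.float32(0.45799997), np.float32(-0.19266666), np.float32(0.03973333))
```

View pics/m5.png

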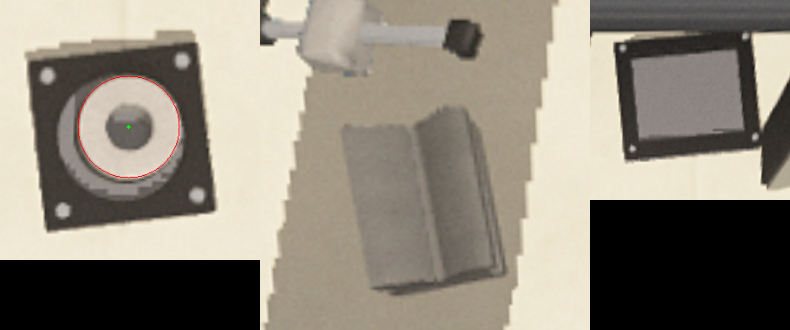

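The small ring is in its nest, nearly centred. The V block's top shows clearly, with centre about (.4387,-.0583) and axis about 10.7°. Before turning for the plug I'll check joint 7's margin.

```bash
python3 -c "
from h import *
print(state()['q'])
goal(.5749,.087,.12,-6.3)
goal(.5749,.087,.12,173.7)
im=cv2.imread('pics/side0.png');
"
```

```text
[ 0.2897  0.3759 -0.0696  1.9377  0.0355  0.8317  1.7703]
offset [0.221  0.1188 0.0767] angular [-0.0019  0.0024  1.6792]
offset [0.221  0.1188 0.0767] angular [-0.0023 -0.0019 -1.4624]
```

```bash
python3 -m inch '[{"offset":[0.025,0.01,0],"angular":[0,0,0.12]},{"offset":[0.05,0.02,0],"angular":[0,0,0.24]},{"offset":[0.075,0.03,0],"angular":[0,0,0.36]},{"offset":[0.1,0.04,0],"angular":[0,0,0.48]},{"offset":[0.125,0.05,0],"angular":[0,0,0.6]},{"offset":[0.15,0.06,0],"angular":[0,0,0.72]},{"offset":[0.175,0.07,0],"angular":[0,0,0.84]},{"offset":[0.2,0.085,0],"angular":[0,0,0.96]},{"offset":[0.215,0.1,0],"angular":[0,0,1.08]},{"offset":[0.221,0.118,0],"angular":[0,0,1.2]}]'
python3 -c "
from h import *
goal(.5749,.087,.19,-6.3)"
```

```text
t: 17.95
tool_pos: [0.5741, 0.091, 0.196]
tool_rot: [[0.933, 0.36, -0.005], [0.36, -0.933, 0.002], [-0.004, -0.003, -1.0]]
wrist_force: [0.1, 0.2, -0.8]
opening: 0.0929
offset [-0.0007  0.0041  0.006 ] angular [-0.0025  0.0044  0.4784]
```

```bash
python3 -m inch '[{"offset":[0,0.002,0],"angular":[0,0,0.12]},{"offset":[0,0.004,0],"angular":[0,0,0.24]},{"offset":[0,0.004,0],"angular":[0,0,0.36]},{"offset":[0,0.004,0],"angular":[0,0,0.478]},{"offset":[0,0.004,0],"angular":[0,0,0.478]},{"offset":[0,0.004,0],"angular":[0,0,0.478]},{"offset":[0,0.004,0],"angular":[0,0,0.478]},{"offset":[0,0.004,0],"angular":[0,0,0.478]},{"offset":[0,0.004,0],"angular":[0,0,0.478]},{"offset":[0,0.004,0],"angular":[0,0,0.478]}]'
python3 - <<'E'
from h import *
s=state();p=s['tool_pos'];m=optics.camera_model('wrist');im=optics.grab_frame('wrist')
r=rectim(m,im,(.575,.087),.008,.14,True)
a=cv2.resize(r,(390,390));b=cv2.resize(rectim(m,im,p[:2],.008,.4,True),(390,390))
cv2.imwrite('pics/m6.png',np.hstack([a,b])[:,:,::-1])
E
```

```text
t: 18.78
tool_pos: [0.5756, 0.0871, 0.196]
tool_rot: [[0.994, -0.109, -0.005], [-0.109, -0.994, 0.002], [-0.005, -0.002, -1.0]]
wrist_force: [0.5, 0.4, 0.1]
opening: 0.0933
```

View pics/m6.png

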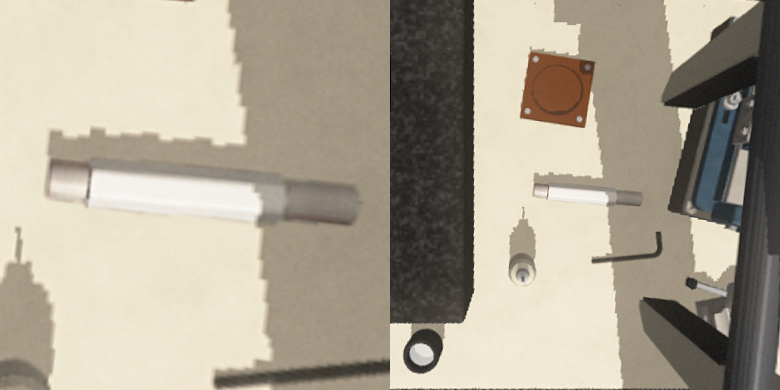

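Plug centre is about (.5754,.0845) and its axis is 5° off y. I'll descend and grip.

```bash
python3 -c "
from h import *
goal(.5754,.0845,.0045,-5.2)"
```

```text
offset [0.001  0.003  0.1915] angular [-0.0015  0.0047 -0.0184]
```

```bash
python3 -m inch '[{"offset":[0.001,0.003,0.02],"angular":[-0.001,0.005,-0.018]},{"offset":[0.001,0.003,0.05],"angular":[-0.001,0.005,-0.018]},{"offset":[0.001,0.003,0.08],"angular":[-0.001,0.005,-0.018]},{"offset":[0.001,0.003,0.11],"angular":[-0.001,0.005,-0.018]},{"offset":[0.001,0.003,0.14],"angular":[-0.001,0.005,-0.018]},{"offset":[0.001,0.003,0.16],"angular":[-0.001,0.005,-0.018]},{"offset":[0.001,0.003,0.175],"angular":[-0.001,0.005,-0.018]},{"offset":[0.001,0.003,0.185],"angular":[-0.001,0.005,-0.018]},{"offset":[0.001,0.003,0.19],"angular":[-0.001,0.005,-0.018]},{"offset":[0.001,0.003,0.1915],"angular":[-0.001,0.005,-0.018]}]' 0
python3 -m inch '[{"offset":[0,0,0],"angular":[0,0,0]},{"offset":[0,0,0],"angular":[0,0,0]},{"offset":[0,0,0],"angular":[0,0,0]},{"offset":[0,0,0],"angular":[0,0,0]},{"offset":[0,0,0],"angular":[0,0,0]},{"offset":[0,0,0],"angular":[0,0,0]},{"offset":[0,0,0],"angular":[0,0,0]},{"offset":[0,0,0],"angular":[0,0,0]},{"offset":[0,0,0],"angular":[0,0,0]},{"offset":[0,0,0],"angular":[0,0,0]}]' -1
```

```text
t: 19.67
tool_pos: [0.5754, 0.0844, 0.0041]
tool_rot: [[0.996, -0.091, -0.0], [-0.091, -0.996, 0.0], [-0.0, -0.0, -1.0]]
wrist_force: [-0.1, -0.5, 0.6]
opening: 0.0463
t: 20.5
tool_pos: [0.5752, 0.0845, 0.0046]
tool_rot: [[0.996, -0.091, -0.0], [-0.091, -0.996, 0.001], [-0.0, -0.001, -1.0]]
wrist_force: [-2.4, 0.1, 6.1]
opening: 0.0166
```

```bash
python3 -m inch '[{"offset":[0,0,-0.02],"angular":[0,0,0]},{"offset":[0,0,-0.05],"angular":[0,0,0]},{"offset":[0,0,-0.09],"angular":[0,0,0]},{"offset":[0,0,-0.13],"angular":[0,0,0]},{"offset":[0,0,-0.165],"angular":[0,0,0]},{"offset":[0,0.01,-0.19],"angular":[0,0,0]},{"offset":[0,0.04,-0.195],"angular":[0,0,0]},{"offset":[0,0.08,-0.195],"angular":[0,0,0]},{"offset":[-0.01,0.12,-0.195],"angular":[0,0,0]},{"offset":[-0.01,0.16,-0.195],"angular":[0,0,0]}]'
python3 -c "
from h import *
goal(.585,-.26,.2,-2.3)"
```

```text
t: 21.33
tool_pos: [0.5488, -0.0752, 0.1991]
tool_rot: [[0.996, -0.09, -0.003], [-0.09, -0.996, 0.001], [-0.003, -0.001, -1.0]]
wrist_force: [-0.4, -0.4, -1.4]
opening: 0.0167
offset [ 0.0527  0.1808 -0.0012] angular [-0.0009  0.0026 -0.0499]
```

```bash
python3 -m inch '[{"offset":[0.005,0.035,0],"angular":[0,0,-0.01]},{"offset":[0.013,0.075,0],"angular":[0,0,-0.02]},{"offset":[0.02,0.115,0],"angular":[0,0,-0.05]},{"offset":[0.03,0.155,0],"angular":[0,0,-0.05]},{"offset":[0.04,0.195,0],"angular":[0,0,-0.05]},{"offset":[0.05,0.235,0],"angular":[0,0,-0.05]},{"offset":[0.055,0.275,0],"angular":[0,0,-0.05]},{"offset":[0.06,0.31,0],"angular":[0,0,-0.05]},{"offset":[0.066,0.34,0],"angular":[0,0,-0.05]},{"offset":[0.068,0.35,0],"angular":[0,0,-0.05]}]'
python3 -m inch '[{"offset":[0,0,0],"angular":[0,0,0]},{"offset":[0,0,0],"angular":[0,0,0]},{"offset":[0,0,0],"angular":[0,0,0]},{"offset":[0,0,0],"angular":[0,0,0]},{"offset":[0,0,0],"angular":[0,0,0]},{"offset":[0,0,0],"angular":[0,0,0]},{"offset":[0,0,0],"angular":[0,0,0]},{"offset":[0,0,0],"angular":[0,0,0]},{"offset":[0,0,0],"angular":[0,0,0]},{"offset":[0,0,0],"angular":[0,0,0]}]'
python3 - <<'E'
from h import *
s=state();p=np.array(s['tool_pos']);m=optics.camera_model('wrist');im=optics.grab_frame('wrist')
np.savez('pics/w7.npz',im=im,R=m['R'],t=m['t'],intrinsics=m['intrinsics'],p=p)
a=cv2.resize(rectim(m,im,(.585,-.329),.008,.16,True),(390,390));b=cv2.resize(rectim(m,im,p[:2],p[2]+.0035,.13,True),(390,390))
cv2.imwrite('pics/m7.png',np.hstack([a,b])[:,:,::-1])
for nm,c,sz in [('slot',(.585,-.329),.16),('rect',(.583,-.19),.1)]:
    r=rectim(m,im,c,.008,sz,True);N=r.shape[0]
    bm=(r.max(2)<75).astype(np.uint8);bm=cv2.morphologyEx(bm,cv2.MORPH_OPEN,np.ones((5,5)))
    for cs in cv2.findContours(bm,cv2.RETR_EXTERNAL,cv2.CHAIN_APPROX_NONE)[0]:
        if cv2.contourArea(cs)>3000:
            (u,v),wh,an=cv2.minAreaRect(cs);print(nm,c[0]-(v-N/2+.5)/3000,c[1]-(u-N/2+.5)/3000,np.array(wh)/3,an)
print(p)
E
```

```text
t: 22.17
tool_pos: [0.5818, -0.437, 0.1967]
tool_rot: [[0.999, -0.047, -0.006], [-0.047, -0.999, -0.004], [-0.006, 0.004, -1.0]]
wrist_force: [-1.0, -0.8, -0.4]
opening: 0.0167
t: 23.0
tool_pos: [0.5818, -0.437, 0.1967]
tool_rot: [[0.999, -0.047, -0.006], [-0.047, -0.999, -0.004], [-0.006, 0.004, -1.0]]
wrist_force: [-0.3, 1.1, -2.9]
opening: 0.0162
slot 0.5853766937255859 -0.37475603230794274 [42.5391 43.4428] 2.726310968399048
slot 0.589439697265625 -0.2819792836507162 [42.3099 44.0443] 3.012787342071533
rect 0.583 -0.18783333333333332 [99.6667 95.3333] 90.0
[ 0.5818 -0.437   0.1967]
```

View pics/m7.png

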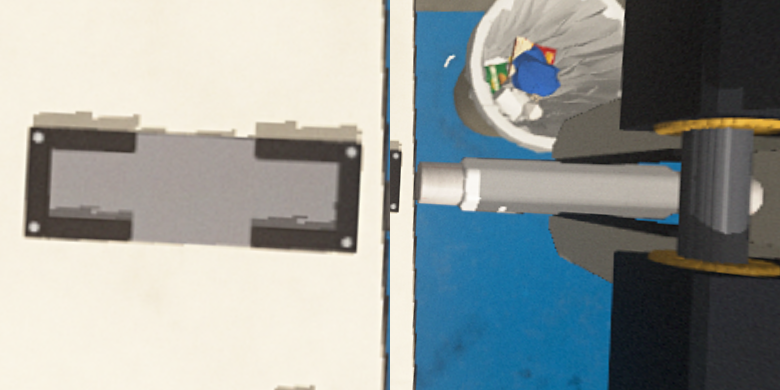

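```bash
python3 -c "
from h import *
goal(.5875,-.328,.03,-2.5)"
```

```text
offset [ 0.0015 -0.1098  0.1663] angular [ 0.004   0.0058 -0.0037]
```

```bash
python3 -m inch '[{"offset":[0,-0.03,0],"angular":[0.004,0.006,-0.004]},{"offset":[0.001,-0.06,0.01],"angular":[0.004,0.006,-0.004]},{"offset":[0.0015,-0.085,0.03],"angular":[0.004,0.006,-0.004]},{"offset":[0.0015,-0.1,0.06],"angular":[0.004,0.006,-0.004]},{"offset":[0.0015,-0.11,0.09],"angular":[0.004,0.006,-0.004]},{"offset":[0.0015,-0.11,0.12],"angular":[0.004,0.006,-0.004]},{"offset":[0.0015,-0.11,0.145],"angular":[0.004,0.006,-0.004]},{"offset":[0.0015,-0.11,0.16],"angular":[0.004,0.006,-0.004]},{"offset":[0.0015,-0.11,0.166],"angular":[0.004,0.006,-0.004]},{"offset":[0.0015,-0.11,0.166],"angular":[0.004,0.006,-0.004]}]'
python3 -c "
from h import *
goal(.5875,-.328,.0083,-2.5)"
```

```text
t: 23.88
tool_pos: [0.5866, -0.3273, 0.0286]
tool_rot: [[0.999, -0.043, -0.003], [-0.043, -0.999, 0.002], [-0.003, -0.001, -1.0]]
wrist_force: [-0.2, 0.1, -2.3]
opening: 0.0167
offset [0.001  0.0006 0.0203] angular [-0.0014  0.0026  0.0002]
```

```bash
python3 -m inch '[{"offset":[0.001,0.0006,0.005],"angular":[-0.001,0.003,0]},{"offset":[0.001,0.0006,0.01],"angular":[-0.001,0.003,0]},{"offset":[0.001,0.0006,0.014],"angular":[-0.001,0.003,0]},{"offset":[0.001,0.0006,0.017],"angular":[-0.001,0.003,0]},{"offset":[0.001,0.0006,0.019],"angular":[-0.001,0.003,0]},{"offset":[0.001,0.0006,0.0203],"angular":[-0.001,0.003,0]},{"offset":[0.001,0.0006,0.0203],"angular":[-0.001,0.003,0]},{"offset":[0.001,0.0006,0.0203],"angular":[-0.001,0.003,0]},{"offset":[0.001,0.0006,0.0203],"angular":[-0.001,0.003,0]},{"offset":[0.001,0.0006,0.0203],"angular":[-0.001,0.003,0]}]'
python3 -m inch '[{"offset":[0,0,0],"angular":[0,0,0]},{"offset":[0,0,0],"angular":[0,0,0]},{"offset":[0,0,0],"angular":[0,0,0]},{"offset":[0,0,0],"angular":[0,0,0]},{"offset":[0,0,0],"angular":[0,0,0]},{"offset":[0,0,-0.002],"angular":[0,0,0]},{"offset":[0,0,-0.01],"angular":[0,0,0]},{"offset":[0,0,-0.03],"angular":[0,0,0]},{"offset":[0,0,-0.06],"angular":[0,0,0]},{"offset":[0,0,-0.09],"angular":[0,0,0]}]' 0.3
python3 -m inch '[{"offset":[0,0,-0.03],"angular":[0,0,0]},{"offset":[0,0,-0.06],"angular":[0,0,0]},{"offset":[0,0,-0.09],"angular":[0,0,0]},{"offset":[0,-0.03,-0.12],"angular":[0,0,0]},{"offset":[0,-0.04,-0.13],"angular":[0,0,0]},{"offset":[0,-0.04,-0.13],"angular":[0,0,0]},{"offset":[0,-0.04,-0.13],"angular":[0,0,0]},{"offset":[0,-0.04,-0.13],"angular":[0,0,0]},{"offset":[0,-0.04,-0.13],"angular":[0,0,0]},{"offset":[0,-0.04,-0.13],"angular":[0,0,0]}]' 1
python3 - <<'E'
from h import *
s=state();p=np.array(s['tool_pos']);m=optics.camera_model('wrist');im=optics.grab_frame('wrist')
np.savez('pics/w8.npz',im=im,R=m['R'],t=m['t'],intrinsics=m['intrinsics'],p=p)
a=cv2.resize(rectim(m,im,(.5875,-.328),.011,.16,True),(390,390));b=cv2.resize(rectim(m,im,(.585,-.19),.008,.12,True),(390,390))
cv2.imwrite('pics/m8.png',np.hstack([a,b])[:,:,::-1])
print(p)
E
```

```text
t: 24.72
tool_pos: [0.5877, -0.3281, 0.0085]
tool_rot: [[0.999, -0.043, 0.001], [-0.043, -0.999, 0.0], [0.001, -0.0, -1.0]]
wrist_force: [-0.7, -0.5, -2.0]
opening: 0.0166
t: 25.55
tool_pos: [0.5871, -0.3278, 0.0994]
tool_rot: [[0.999, -0.044, -0.001], [-0.044, -0.999, 0.001], [-0.001, -0.001, -1.0]]
wrist_force: [-0.0, -0.7, 0.1]
opening: 0.0604
t: 26.38
tool_pos: [0.5877, -0.2889, 0.2274]
tool_rot: [[0.999, -0.045, -0.004], [-0.045, -0.999, 0.001], [-0.004, -0.001, -1.0]]
wrist_force: [0.3, 0.3, 0.1]
opening: 0.0928
[ 0.5877 -0.2889  0.2274]
```

View pics/m8.png

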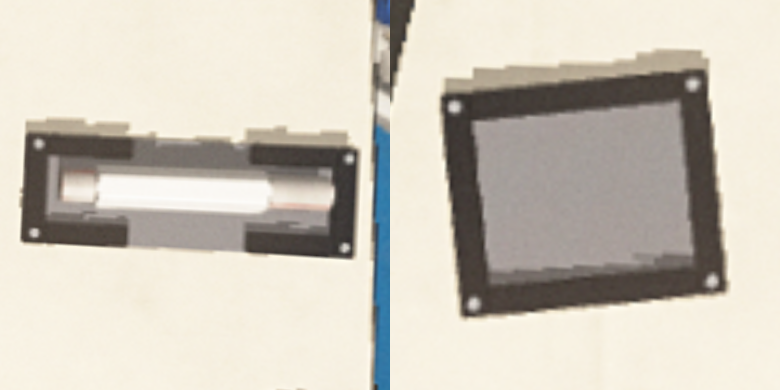

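The plug lies in the slot, centred to about 1 mm. The rect nest is at (.585,-.1895), yaw 5.5°. Before the V block I'll check the vise handle's height from two views.

```bash
python3 - <<'E'
from h import *
d=np.load('pics/w5.npz');ms=optics.camera_model('side')
C=-d['R'].T@d['t'];P=np.array([.4923,-.0733,.034])
for z in [.034,.05,.06,.07,.08]:
    X=C+(P-C)*((z-C[2])/(P[2]-C[2]));print(z,X,proj(ms,X))
goal(.4387,-.0583,.2,100.7)
E
```

```text
0.034 [ 0.4923 -0.0733  0.034 ] [[313.5793 230.9654]]
0.05 [ 0.4868 -0.0762  0.05  ] [[317.3712 224.209 ]]
0.06 [ 0.4834 -0.0781  0.06  ] [[319.7812 219.9148]]
0.07 [ 0.48   -0.0799  0.07  ] [[322.2229 215.5642]]
0.08 [ 0.4765 -0.0818  0.08  ] [[324.6968 211.1562]]
offset [-0.1594 -0.2235  0.0285] angular [-0.0043  0.0017 -1.8028]
```

The handle's knob is at about z=.08, x=.476. So I'll grip the V block high and a few mm towards the robot to keep the gripper body clear of it.

```bash
python3 -m inch '[{"offset":[-0.02,-0.02,0],"angular":[0,0,-0.12]},{"offset":[-0.04,-0.045,0],"angular":[0,0,-0.24]},{"offset":[-0.06,-0.07,0],"angular":[0,0,-0.36]},{"offset":[-0.08,-0.095,0],"angular":[0,0,-0.48]},{"offset":[-0.1,-0.12,0],"angular":[0,0,-0.6]},{"offset":[-0.12,-0.145,0],"angular":[0,0,-0.72]},{"offset":[-0.14,-0.17,0],"angular":[0,0,-0.84]},{"offset":[-0.15,-0.19,0],"angular":[0,0,-0.96]},{"offset":[-0.16,-0.21,0.01],"angular":[0,0,-1.08]},{"offset":[-0.165,-0.2235,0.02],"angular":[0,0,-1.2]}]'
python3 -m inch '[{"offset":[0,0,0],"angular":[0,0,-0.12]},{"offset":[0,0,0],"angular":[0,0,-0.24]},{"offset":[0,0,0],"angular":[0,0,-0.36]},{"offset":[0,0,0],"angular":[0,0,-0.48]},{"offset":[0,0,0],"angular":[0,0,-0.6]},{"offset":[0,0,0],"angular":[0,0,-0.6]},{"offset":[0,0,0],"angular":[0,0,-0.6]},{"offset":[0,0,0],"angular":[0,0,-0.6]},{"offset":[0,0,0],"angular":[0,0,-0.6]},{"offset":[0,0,0],"angular":[0,0,-0.6]}]'
python3 - <<'E'
from h import *
s=state();p=np.array(s['tool_pos']);m=optics.camera_model('wrist');im=optics.grab_frame('wrist')
np.savez('pics/w9.npz',im=im,R=m['R'],t=m['t'],intrinsics=m['intrinsics'],p=p)
cv2.imwrite('pics/m9.png',cv2.resize(rectim(m,im,(.445,-.058),.034,.1,True),(500,500))[:,:,::-1])
print(p,s['q'])
goal(.4328,-.0594,.014,100.7)
E
```

```text
t: 27.27
tool_pos: [0.432, -0.0565, 0.2085]
tool_rot: [[0.398, 0.917, -0.003], [0.917, -0.398, 0.002], [0.0, -0.004, -1.0]]
wrist_force: [0.7, -0.6, 0.4]
opening: 0.0929
t: 28.1
tool_pos: [0.432, -0.0566, 0.2085]
tool_rot: [[-0.189, 0.982, -0.004], [0.982, 0.189, 0.002], [0.003, -0.003, -1.0]]
wrist_force: [-0.2, 0.0, -0.0]
opening: 0.0929
[ 0.432  -0.0566  0.2085] [ 0.1718  0.3051 -0.1178  2.0155  0.0457  0.8272  1.7887]
offset [-0.0035  0.0008  0.1945] angular [-0.0031 -0.0025  0.0034]
```

View pics/m9.png

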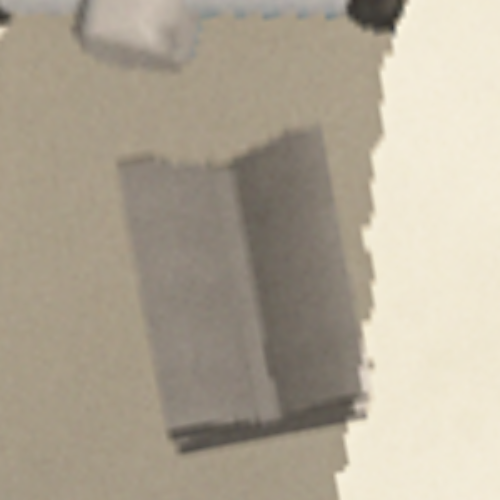

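```bash
python3 -m inch '[{"offset":[-0.001,0.0005,0.02],"angular":[-0.003,-0.002,0.01]},{"offset":[-0.001,0.0005,0.05],"angular":[-0.003,-0.002,0.014]},{"offset":[-0.0012,0.0005,0.08],"angular":[-0.003,-0.002,0.014]},{"offset":[-0.0012,0.0005,0.11],"angular":[-0.003,-0.002,0.014]},{"offset":[-0.0012,0.0005,0.135],"angular":[-0.003,-0.002,0.014]},{"offset":[-0.0012,0.0005,0.155],"angular":[-0.003,-0.002,0.014]},{"offset":[-0.0012,0.0005,0.172],"angular":[-0.003,-0.002,0.014]},{"offset":[-0.0012,0.0005,0.184],"angular":[-0.003,-0.002,0.014]},{"offset":[-0.0012,0.0005,0.192],"angular":[-0.003,-0.002,0.014]},{"offset":[-0.0012,0.0005,0.1945],"angular":[-0.003,-0.002,0.014]}]'
python3 -m inch '[{"offset":[0,0,0],"angular":[0,0,0]},{"offset":[0,0,0],"angular":[0,0,0]},{"offset":[0,0,0],"angular":[0,0,0]},{"offset":[0,0,0],"angular":[0,0,0]},{"offset":[0,0,0],"angular":[0,0,0]},{"offset":[0,0,0],"angular":[0,0,0]},{"offset":[0,0,0],"angular":[0,0,0]},{"offset":[0,0,0],"angular":[0,0,0]},{"offset":[0,0,0],"angular":[0,0,0]},{"offset":[0,0,0],"angular":[0,0,0]}]' -1
```

```text
t: 28.98
tool_pos: [0.4317, -0.0571, 0.013]
tool_rot: [[-0.175, 0.985, -0.002], [0.985, 0.175, 0.001], [0.001, -0.002, -1.0]]
wrist_force: [0.4, 0.6, 0.8]
opening: 0.0931
t: 29.82
tool_pos: [0.4318, -0.0573, 0.0131]
tool_rot: [[-0.175, 0.985, -0.002], [0.985, 0.175, 0.0], [0.001, -0.002, -1.0]]
wrist_force: [1.4, 0.1, 2.1]
opening: 0.0415
```

The block's far corner is close under the handle, so I'll lift a little, back off towards the robot, then go up.

```bash
python3 -m inch '[{"offset":[0,0,-0.006],"angular":[0,0,0]},{"offset":[0,-0.004,-0.008],"angular":[0,0,0]},{"offset":[0,-0.008,-0.01],"angular":[0,0,0]},{"offset":[0,-0.012,-0.012],"angular":[0,0,0]},{"offset":[0,-0.014,-0.02],"angular":[0,0,0]},{"offset":[0,-0.014,-0.045],"angular":[0,0,0]},{"offset":[0,-0.014,-0.075],"angular":[0,0,0]},{"offset":[0,-0.014,-0.11],"angular":[0,0,0]},{"offset":[0,-0.014,-0.14],"angular":[0,0,0]},{"offset":[0,-0.014,-0.165],"angular":[0,0,0]}]'
python3 -c "
from h import *
goal(.5853,-.14,.2,5.5)"
```

```text
t: 30.65
tool_pos: [0.4177, -0.0598, 0.1806]
tool_rot: [[-0.175, 0.985, -0.0], [0.985, 0.175, -0.0], [0.0, -0.0, -1.0]]
wrist_force: [0.5, 0.1, -4.1]
opening: 0.0416
offset [-0.1082  0.1511 -0.0195] angular [-0.0004  0.0003  1.6504]
```

```bash
python3 -m inch '[{"offset":[-0.015,0,-0.01],"angular":[0,0,0.12]},{"offset":[-0.035,0.005,-0.02],"angular":[0,0,0.24]},{"offset":[-0.055,0.015,-0.02],"angular":[0,0,0.36]},{"offset":[-0.075,0.03,-0.02],"angular":[0,0,0.48]},{"offset":[-0.095,0.045,-0.02],"angular":[0,0,0.6]},{"offset":[-0.11,0.065,-0.02],"angular":[0,0,0.72]},{"offset":[-0.12,0.085,-0.02],"angular":[0,0,0.84]},{"offset":[-0.13,0.105,-0.02],"angular":[0,0,0.96]},{"offset":[-0.14,0.125,-0.02],"angular":[0,0,1.08]},{"offset":[-0.1495,0.143,-0.02],"angular":[0,0,1.2]}]'
python3 -m inch '[{"offset":[0,0,0],"angular":[0,0,0.11]},{"offset":[0,0,0],"angular":[0,0,0.22]},{"offset":[0,0,0],"angular":[0,0,0.33]},{"offset":[0,0,0],"angular":[0,0,0.44]},{"offset":[0,0,0],"angular":[0,0,0.45]},{"offset":[0,0,0],"angular":[0,0,0.45]},{"offset":[0,0,0],"angular":[0,0,0.45]},{"offset":[0,0,0],"angular":[0,0,0.45]},{"offset":[0,0,0],"angular":[0,0,0.45]},{"offset":[0,0,0],"angular":[0,0,0.45]}]'
python3 - <<'E'
from h import *
s=state();p=np.array(s['tool_pos']);m=optics.camera_model('wrist');im=optics.grab_frame('wrist')
np.savez('pics/w10.npz',im=im,R=m['R'],t=m['t'],intrinsics=m['intrinsics'],p=p)
a=cv2.resize(rectim(m,im,p[:2],p[2]-.0131+.034,.1,True),(400,400))
cv2.imwrite('pics/m10.png',np.hstack([a,cv2.resize(im[60:360,80:480],None,fx=1,fy=1)[:300],][:1])[:,:,::-1])
print(p,s['tool_rot'])
goal(.5843,-.182,.04,5.5)
E
```

```text
t: 31.48
tool_pos: [0.5845, -0.1816, 0.2002]
tool_rot: [[0.857, 0.515, -0.002], [0.515, -0.857, 0.001], [-0.001, -0.002, -1.0]]
wrist_force: [0.1, 0.0, -3.1]
opening: 0.0416
t: 32.32
tool_pos: [0.5844, -0.1816, 0.2002]
tool_rot: [[0.996, 0.091, -0.002], [0.091, -0.996, 0.002], [-0.002, -0.002, -1.0]]
wrist_force: [0.2, 0.2, -4.1]
opening: 0.0418
[ 0.5844 -0.1816  0.2002] [[ 0.9958  0.0913 -0.0021]
 [ 0.0913 -0.9958  0.0017]
 [-0.002  -0.0019 -1.    ]]
offset [0.0001 0.0006 0.1602] angular [-0.0018  0.002  -0.0048]
```

View pics/m10.png

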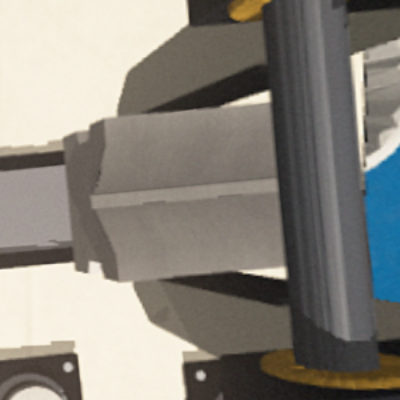

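The near end is 21–22 mm from the TCP, so the block's centre is about 6.5 mm along tool y. Lowering to target TCP (.5844,-.183).

```bash
python3 -m inch '[{"offset":[0,0.001,0.02],"angular":[-0.002,0.002,-0.004]},{"offset":[0,0.0014,0.05],"angular":[-0.002,0.002,-0.004]},{"offset":[0,0.0014,0.08],"angular":[-0.002,0.002,-0.004]},{"offset":[0,0.0014,0.11],"angular":[-0.002,0.002,-0.004]},{"offset":[0,0.0014,0.135],"angular":[-0.002,0.002,-0.004]},{"offset":[0,0.0014,0.15],"angular":[-0.002,0.002,-0.004]},{"offset":[0,0.0014,0.158],"angular":[-0.002,0.002,-0.004]},{"offset":[0,0.0014,0.16],"angular":[-0.002,0.002,-0.004]},{"offset":[0,0.0014,0.16],"angular":[-0.002,0.002,-0.004]},{"offset":[0,0.0014,0.16],"angular":[-0.002,0.002,-0.004]}]'
python3 - <<'E'
from h import *
goal(.5844,-.183,.0166,5.5)
E
```

```text
t: 33.2
tool_pos: [0.5854, -0.1834, 0.0415]
tool_rot: [[0.995, 0.095, 0.003], [0.095, -0.995, -0.001], [0.003, 0.001, -1.0]]
wrist_force: [0.4, 0.1, -4.2]
opening: 0.0417
offset [-0.001  -0.0005  0.0249] angular [ 0.0014 -0.0026 -0.0008]
```

```bash
python3 -m inch '[{"offset":[-0.001,-0.0005,0.006],"angular":[0.001,-0.003,0]},{"offset":[-0.001,-0.0005,0.011],"angular":[0.001,-0.003,0]},{"offset":[-0.001,-0.0005,0.015],"angular":[0.001,-0.003,0]},{"offset":[-0.001,-0.0005,0.019],"angular":[0.001,-0.003,0]},{"offset":[-0.001,-0.0005,0.022],"angular":[0.001,-0.003,0]},{"offset":[-0.001,-0.0005,0.024],"angular":[0.001,-0.003,0]},{"offset":[-0.001,-0.0005,0.0249],"angular":[0.001,-0.003,0]},{"offset":[-0.001,-0.0005,0.0249],"angular":[0.001,-0.003,0]},{"offset":[-0.001,-0.0005,0.0249],"angular":[0.001,-0.003,0]},{"offset":[-0.001,-0.0005,0.0249],"angular":[0.001,-0.003,0]}]'
```

```text
t: 34.03
tool_pos: [0.5846, -0.1831, 0.0167]
tool_rot: [[0.995, 0.095, 0.0], [0.095, -0.995, -0.001], [0.0, 0.001, -1.0]]
wrist_force: [0.4, 0.5, -4.5]
opening: 0.0418
```

```bash
python3 -m inch '[{"offset":[0,0,0],"angular":[0,0,0]},{"offset":[0,0,0],"angular":[0,0,0]},{"offset":[0,0,0],"angular":[0,0,0]},{"offset":[0,0,0],"angular":[0,0,0]},{"offset":[0,0,0],"angular":[0,0,0]},{"offset":[0,0,-0.002],"angular":[0,0,0]},{"offset":[0,0,-0.01],"angular":[0,0,0]},{"offset":[0,0,-0.03],"angular":[0,0,0]},{"offset":[0,0,-0.06],"angular":[0,0,0]},{"offset":[0,0,-0.09],"angular":[0,0,0]}]' 0.5
python3 -m inch '[{"offset":[0,0,-0.03],"angular":[0,0,0]},{"offset":[0,0,-0.06],"angular":[0,0,0]},{"offset":[0,0.02,-0.09],"angular":[0,0,0]},{"offset":[0,0.04,-0.115],"angular":[0,0,0]},{"offset":[0,0.055,-0.125],"angular":[0,0,0]},{"offset":[0,0.06,-0.13],"angular":[0,0,0]},{"offset":[0,0.06,-0.13],"angular":[0,0,0]},{"offset":[0,0.06,-0.13],"angular":[0,0,0]},{"offset":[0,0.06,-0.13],"angular":[0,0,0]},{"offset":[0,0.06,-0.13],"angular":[0,0,0]}]'
python3 - <<'E'
from h import *
s=state();p=np.array(s['tool_pos']);m=optics.camera_model('wrist');im=optics.grab_frame('wrist')
a=rectim(m,im,(.585,-.1895),.008,.13,True);b=rectim(m,im,(.585,-.1895),.037,.13,True)
c=rectim(m,im,(.52,-.25),.01,.26,True)
cv2.imwrite('pics/m11.png',np.hstack([cv2.resize(x,(390,390)) for x in (a,b)])[:,:,::-1])
t=optics.grab_frame('top');cv2.imwrite('pics/t2.png',cv2.resize(t[145:310,150:420],None,fx=2.95,fy=2.95,interpolation=cv2.INTER_CUBIC)[:,:,::-1])
E
```

```text
t: 34.87
tool_pos: [0.5839, -0.1829, 0.1076]
tool_rot: [[0.995, 0.095, -0.002], [0.095, -0.995, -0.0], [-0.002, 0.0, -1.0]]
wrist_force: [0.2, -0.2, 0.2]
opening: 0.0697
t: 35.7
tool_pos: [0.5896, -0.2404, 0.2361]
tool_rot: [[0.995, 0.097, -0.004], [0.097, -0.995, 0.002], [-0.004, -0.002, -1.0]]
wrist_force: [-0.2, -0.8, 0.2]
opening: 0.0696
```

View pics/m11.png

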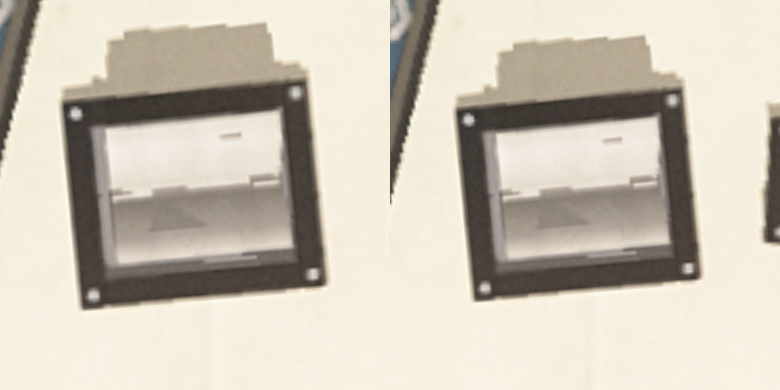

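View pics/t2.png

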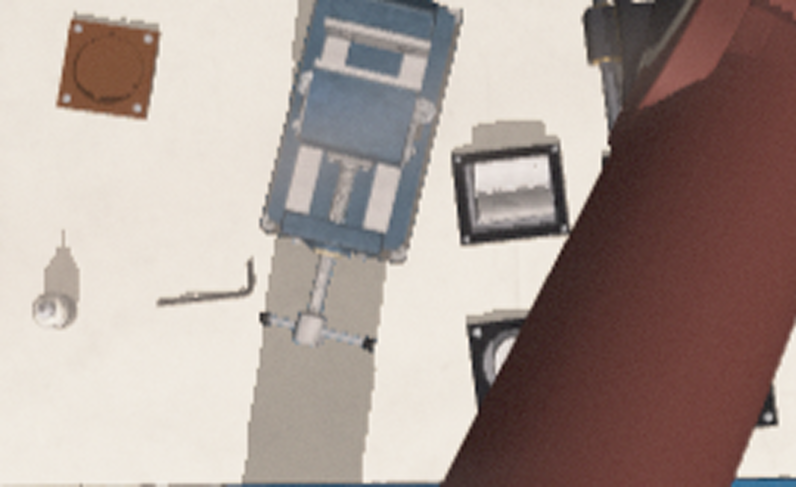

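The block is in its recess with the groove up. That makes 16 pictures, so the remaining checks are numeric: brightness profiles across the nest, with the arm moved clear for the top camera.

```bash
python3 - <<'E'
from h import *
m=optics.camera_model('wrist');im=optics.grab_frame('wrist')
C=-m['R'].T@m['t'];print('cam',C)
a=np.radians(5.5);ex=np.array([np.cos(a),np.sin(a),0]);ey=np.array([-np.sin(a),np.cos(a),0]);c=np.array([.5853,-.1893,.008])
g=cv2.GaussianBlur(im,(3,3),0)
def prof(e,f,offs,rng):
    s=np.arange(*rng)/1000
    v=np.mean([[cv2.remap(g,np.float32([[q[0]]]),np.float32([[q[1]]]),1)[0,0].max() for q in proj(m,c+f*o+np.outer(s,e),True)] for o in offs],0)
    print(' '.join(f'{int(x*1000)}:{int(y)}' for x,y in zip(s,v)))
prof(ex,ey,[-.015,-.008,.005,.015],(18,32,1));prof(ex,ey,[-.02,-.015,-.01],(-32,-18,1))
prof(ey,ex,[.006,.012],(20,40,1));prof(ey,ex,[.006,.012],(-40,-22,1))
E
python3 -m inch '[{"offset":[0,0.03,0],"angular":[0,0,0]},{"offset":[0,0.06,0],"angular":[0,0,0]},{"offset":[-0.01,0.09,0],"angular":[0,0,0]},{"offset":[-0.02,0.12,0],"angular":[0,0,0]},{"offset":[-0.02,0.14,0],"angular":[0,0,0]},{"offset":[-0.02,0.14,0],"angular":[0,0,0]},{"offset":[-0.02,0.14,0],"angular":[0,0,0]},{"offset":[-0.02,0.14,0],"angular":[0,0,0]},{"offset":[-0.02,0.14,0],"angular":[0,0,0]},{"offset":[-0.02,0.14,0],"angular":[0,0,0]}]'
```

```text
cam [ 0.5847 -0.1631  0.4011]
18:239 19:238 20:237 21:236 22:236 23:228 24:198 25:150 26:98 27:69 28:65 29:65 30:66 31:65
-32:74 -31:75 -30:75 -29:75 -28:74 -27:77 -26:86 -25:103 -24:119 -23:130 -22:145 -21:170 -20:203 -19:220
20:234 21:235 22:235 23:235 24:235 25:236 26:235 27:219 28:188 29:169 30:161 31:148 32:119 33:84 34:70 35:67 36:67 37:67 38:66 39:67
-40:102 -39:76 -38:72 -37:73 -36:74 -35:73 -34:70 -33:81 -32:112 -31:152 -30:191 -29:219 -28:231 -27:235 -26:236 -25:236 -24:236 -23:236
t: 36.68
tool_pos: [0.5842, -0.3807, 0.2368]
tool_rot: [[0.995, 0.099, -0.003], [0.099, -0.995, 0.002], [-0.002, -0.002, -1.0]]
wrist_force: [-0.6, 0.4, 0.3]
opening: 0.0697
```

```bash
python3 - <<'E'
from h import *
from station import workorder
m=optics.camera_model('wrist');im=optics.grab_frame('wrist')
print(circ(m,im,(.448,-.338),.025,.059,sz=.13)[1],circ(m,im,(.457,-.193),.019,.041)[1])
s=state();print(s['t'],s['wrist_force'],np.abs(s['dq']).max())
print(workorder.sign_off())
E
```

```text
(np.float32(0.45066667), np.float32(-0.33766666), np.float32(0.056799997)) (np.float32(0.459), np.float32(-0.19366667), np.float32(0.039533332))
36.7333 [-0.1352 -0.7303 -0.0385] 0.006900468511376069
the job is handed in; nothing more can be done
None
```

I put all four tools into their matching nests in the order asked and handed the job in at about 37 s. All four are let go, and the arm was still and clear of everything.

Offsets from each nest's centre at the last checks, with a camera calibration good to about 2 mm:

| Tool | Offset from nest centre | Clearance per side |
|---|---|---|
| Large ring | 1.5–2.4 mm | 5.5 mm |
| Small ring | 1–2 mm | 5.5 mm |
| Plug gauge | about 1 mm | 5 mm |
| V block, groove up | 1.4 mm in x, 0.5 mm in y | 5 mm |

- **Disagreement:** the last wrist-camera reading put both rings 1–1.5 mm further in x than the earlier one. That is within the calibration error, so I didn't correct it.
- **V block:** it is probably about 1.4 mm off in x, because the brightness profile across the nest was lopsided. I left it as it was.
- **Lying flat:** I didn't measure this directly. I let each tool go less than 1 mm above its recess floor, by the arm's own height readings, and each looked level in the pictures.
- **Bystanders:** the last top view shows the bottle, the brown nest and the hex key where they were. It was taken with the arm covering part of the round nests, so I checked those with the wrist camera instead.

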